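Straightedge check of a pot-rest disc in a chopping block

TASK

The steel pot rest in the chopping block stands proud of the wood: lay the straightedge centred over it along the block's length, let go, and with closed fingers press first its red end, then its blue end down until it stops, to feel it rock. Then press on the middle of the straightedge until the disc is flush with the wood, and prove it by pressing the red end, then the blue end again with about 8 N and finding no rocking. Leave the straightedge lying there, level; touch disc and block only through it, never load them with more than 30 N, and leave the other things alone.

Things in the scene. Friction and masses are not known exactly. Their poses are not given: they have to be found in the camera images.
- block: light wooden chopping block with a round hole, fixed to the worktop; 180 (x) x 280 (y, its length) x 42 mm high. Origin: centre of its underside; z up.
- block_top (a point): point at the centre of the block's upper face level (42 mm above the worktop), over the middle of the hole; axes as the block's.
- disc_top (a point): centre of the upper face of the round steel pot-rest disc, 71 mm wide, in the middle of the block. It starts 5 to 8 mm above the wood. It only slides straight up and down, held by friction: about 10 N moves it down, it stays where it is left, does not spring back, and could be pushed 10 mm below flush. Flush: level with block_top.
- straightedge: loose aluminium straightedge, 0.20 to 0.28 kg, to the left of the block: flat bar 34 (x) x 240 (y) x 6 mm; black grip rib in the middle, 16 (x) x 70 (y), 6 to 36 mm above the underside; red thumb pad at +y, blue at -y. Origin: centre of the underside; z up. On the proud disc an end pressed with 1 to 2 N tips 3 to 8 mm down until its tip meets the wood.
- grip_top (a point): middle of the top of the black grip rib, 36 mm above the underside: press here to drive the disc down; the bar stops on the wood on both sides when the disc is flush.
- red_end (a point): top of the red thumb pad (disc 26 mm wide), 100 mm from the middle towards +y, 9 mm above the underside; press here straight down.
- blue_end (a point): top of the blue thumb pad, 100 mm from the middle towards -y, 9 mm above the underside; press here straight down.
- salt_shaker: bystander: glass salt shaker with a grey cap, 44 x 44 x 90 mm, behind the block.
- garlic: bystander: garlic bulb, 56 mm, to the left of the straightedge.
- tape_roll: bystander: roll of brown tape lying flat, 91 x 89 x 25 mm, behind the block.

How it is judged:
By the outcome, as a careful person would: the job done as asked, in the order asked, and still so for the second after the job is handed in, with the robot touching nothing.
It also fails if it takes over 72 s, if anything falls off the work surface, if the arm or the gripper's body presses on something with over 40 N, if the wrist force passes 120 N, or if a joint passes its speed limit or range.

ROBOT

A 6-joint arm with a two-finger parallel gripper is mounted at the origin on a cart in front of the work surface, level with it; the furniture and walls round the work are solid. World frame = base frame: x ahead of the robot, y to its left, z up, the work surface at z = 0. Lengths are in m, angles in degrees, forces in N, time in s.
With the tool pointing down it reaches from about 0.375 to 0.9 m from the base axis. Payload 3.1 kg.
Tool frame: the origin (TCP) lies on the centre line of the jaws, within the pads' length; the fingertips stand 17 mm ahead of it and the grasp point (between the pads) lies 2 mm behind it; z points along the fingers, y is the line along which they close (so a half turn about z gives the same grasp; the last joint's range is limited). The gripper opens to 87 mm and grips with 3 to 60 N. Pads are 19 mm wide; open, the fingers measure 117 mm over their backs; the gripper's body (75 mm by 190 mm) begins 51 mm behind the grasp point.
Start: joints at [-74.513, 30.224, 82.088, -0, 67.689, -10.227], TCP at [0.271, -0.563, 0.24] pointing down, gripper open.
Joint ranges: [-176.69, 176.69], [-43.24, 126.21], [12.49, 139.97], [-82, 262], [0, 151.66], [-163.58, 163.58]. Speed limits (degrees/s): [159.86, 159.86, 180, 180, 180, 180].

INTERFACE

Orientations are given as a 3x3 rotation matrix whose columns are the frame's x, y, z axes.
In Python, from rig import bot, imaging, finder gives the robot as it stands. The module is installed in compiled form; this text tells all that it offers.
- The arm moves only by the tool play_rows, never from a script. Its argument "motion" is a list that holds one entry, the list of rows, each a list of 6 numbers: the shift along the tool's x, y, z in a scale on which 1.0 is 1 m, then the turn, a rotation vector about the tool's x, y, z in parts of the range, where 1.0 means 4 rad. In form: [[[dx, dy, dz, wx, wy, wz], ...]]. A call has 1 to 8 rows; each row is the pose to reach, as a shift and turn from the pose commanded when the call began, along the tool's axes at that moment; what a row does not reach only later rows make up. A row lasts 1/12 s, in which the tool goes at most 41.7 mm and 7.16 degrees, less where a joint would pass 70% of its speed; a pose out of reach is approached as far as the arm can. A shift or turn number past 1, either way, is cut back to 1. A call with a gripper value outside its range is refused whole. "fingers" is the finger opening in m, from 0 to 0.087, set as the call begins (left out, the last holds). The fingers move at their own pace and stop on an object; the grip force is fixed at half the most. Time passes only in rows, so rows that repeat a pose let the fingers close. It gives the time, the measured TCP pose, the force, the opening and the grip force at its end, in the units of the state.
- bot.read_state(): the state, without advancing time (a new reading comes with each control period).
- imaging.capture(name): name is "scene" or "top" or "wrist"; returns a dict with "frame" (420x560x3 uint8, red, green, blue), "camera_matrix" (3x3 intrinsics, pixels), "k1" (the pictures are not rectified: a ray, as slopes to the right and down, at radius r is drawn at 1 + k1 r^2 times it, then the intrinsics apply), "R" (3x3) and "t" (3): a world point X has camera coordinates R X + t. Camera axes: x right, y down, z forward; pixel columns grow to the right and rows downward; lengths in m; the calibration is good to about 2 mm. A picture is of the moment at which its call begins. There is no depth.
- bot.hand_in(): hands the job in; it is judged then, once.
Trained networks look in the newest picture that a camera, given by its name, has taken for a name from the list of things; names that differ only in an ending like _2 or _b are one class to them, and where a whole thing is asked for, a point or a joint stands for the part that bears it (a point fixed in the world has none). Each returns a list of dicts, best first, with "confidence" (0 to 1); they miss things now and then, are a little off and sometimes report something else, mostly with a low value. They report only what shows in the picture. A call takes as long as a camera call.
- finder.recognise(camera, name): "at" ([x, y, z] in m, in world coordinates, good to about 4 mm: the middle of the surface that is visible of it).
- finder.outline_of(camera, name): "pixels" (420x560 bool, what is visible of it).
The state is a dict: "time_s": time; "joint_positions": joint angles; "qvel": joint speeds; "tau": joint torques, N m; "position": TCP position; "tcp_rot": TCP orientation; "force": force on the tool from outside, world axes, zero at the start; "moment": the same for the moment, N m; "opening": opening from 0.0 (shut) to 1.0 (fully open); "grasp_force": force on a finger pad.
Only numpy, scipy, OpenCV 4.12 (cv2) and the standard library are available. Lean on these libraries where they do the work, as an engineer would, in place of code of your own. Each camera call takes 0.05 s, during which the arm holds its last target. There are 200 camera calls.

## Working session

There is one attempt and no reset: what is moved stays moved. The work goes in short steps, Python scripts to look and compute and a tool call to move; the robot and the scene stay as the last step left them, time stands still between calls to the robot, and variables do not carry over. Pictures are saved under pics/ and viewed, at most 10 in all, crops included, and the job is handed in when it is done.

Besides the shell and the picture viewer there is one more tool, called after "Call:" in YAML: its name, and indented under it one key for each argument. play_rows: Moves the arm, as the interface text tells. Its arguments: {"type":"object","properties":{"motion":{"type":"array"},"fingers":{"type":"number"}},"required":["motion"]}

```bash
mkdir -p pics; cat > h.py <<'E'
import numpy as np, cv2
from rig import bot, imaging, finder
def snap(n,f=None):
    c=imaging.capture(n)
    if f: cv2.imwrite('pics/'+f,c['frame'][:,:,::-1])
    return c
def proj(c,X):
    p=(np.atleast_2d(X)@np.array(c['R']).T+c['t']); s=p[:,:2]/p[:,2:]
    s=s*(1+c['k1']*(s**2).sum(1,keepdims=True)); K=np.array(c['camera_matrix'])
    return s@K[:2,:2].T+K[:2,2]
def ray(c,uv):
    K=np.array(c['camera_matrix']); d=np.linalg.solve(K,[uv[0],uv[1],1])[:2]; s=d.copy()
    for _ in range(20): s=d/(1+c['k1']*(s@s))
    R=np.array(c['R']); v=R.T@np.array([*s,1]); return -R.T@np.array(c['t']), v/np.linalg.norm(v)
def onz(c,uv,z):
    o,v=ray(c,uv); return o+v*(z-o[2])/v[2]
def tri(obs):
    A=np.zeros((3,3));b=np.zeros(3)
    for c,uv in obs:
        o,v=ray(c,uv);P=np.eye(3)-np.outer(v,v);A+=P;b+=P@o
    return np.linalg.solve(A,b)
E
cat > a.py <<'E'
from h import *
np.set_printoptions(precision=4,suppress=True)
s=bot.read_state();print({k:s[k] for k in('time_s','position','tcp_rot','force')})
C={n:snap(n,n+'1.png') for n in('scene','top')}
for n in ['block','disc_top','straightedge','grip_top','red_end','blue_end','salt_shaker','garlic','tape_roll']:
    for k in C:
        print(n,k,[(np.round(d['at'],4),round(d['confidence'],2)) for d in finder.recognise(k,n)[:2]])
for n in ['red_end','blue_end','disc_top','grip_top']:
    ob=[]
    for k in C:
        o=finder.outline_of(k,n)
        if o:
            m=o[0]['pixels'];ys,xs=np.nonzero(m);print(n,k,xs.mean(),ys.mean(),m.sum(),xs.min(),xs.max(),ys.min(),ys.max())
E
python3 a.py
```

```text
{'time_s': 0.0, 'position': array([ 0.271 , -0.5624,  0.2386]), 'tcp_rot': array([[ 0.901 ,  0.4339, -0.0006],
       [ 0.4339, -0.901 ,  0.0021],
       [ 0.0004, -0.0021, -1.    ]]), 'force': array([ 0.351 ,  0.2033, -0.1607])}
block scene [(array([ 0.4845, -0.0497,  0.0403]), 0.84)]
block top [(array([ 0.4874, -0.0981,  0.0398]), 0.61)]
disc_top scene [(array([ 0.4907, -0.0936,  0.0449]), 0.55)]
disc_top top [(array([ 0.4894, -0.1024,  0.0518]), 0.78)]
straightedge scene [(array([0.4847, 0.2944, 0.0086]), 0.83)]
straightedge top [(array([0.5077, 0.2861, 0.0071]), 0.64)]
grip_top scene [(array([0.4887, 0.2982, 0.0088]), 0.63)]
grip_top top [(array([0.5097, 0.2842, 0.0061]), 0.56)]
red_end scene [(array([0.4885, 0.2965, 0.0061]), 0.97)]
red_end top [(array([0.513 , 0.288 , 0.0054]), 0.57)]
blue_end scene [(array([0.485 , 0.3032, 0.0044]), 0.71)]
blue_end top [(array([0.5113, 0.2852, 0.005 ]), 0.85)]
salt_shaker scene [(array([ 0.4875, -0.0544,  0.0464]), 0.74), (array([ 0.7354, -0.2229,  0.0459]), 0.68)]
salt_shaker top [(array([ 0.738 , -0.2339,  0.0632]), 0.77), (array([ 0.7317, -0.0451,  0.0226]), 0.47)]
garlic scene [(array([0.5614, 0.4825, 0.0327]), 0.7)]
garlic top [(array([0.5705, 0.4656, 0.0354]), 0.51)]
tape_roll scene [(array([ 0.7249, -0.0361,  0.0151]), 0.84)]
tape_roll top [(array([ 0.7294, -0.0403,  0.0233]), 0.64), (array([0.5133, 0.2885, 0.0055]), 0.42)]
red_end scene 252.38964241676942 253.88779284833538 811 233 272 225 282
red_end top 218.91453940066592 235.3829078801332 901 200 237 197 274
blue_end scene 252.64 254.2051612903226 775 233 272 225 282
blue_end top 219.0730223123732 234.61257606490872 986 199 238 196 274
disc_top scene 352.09859154929575 188.7887323943662 284 341 363 181 197
disc_top top 353.4942748091603 242.13740458015266 524 341 366 230 254
grip_top scene 252.66450777202073 254.26295336787564 772 233 272 225 282
grip_top top 353.6634382566586 242.74576271186442 413 342 365 232 253
```

```bash
python3 - <<'E'
import cv2,numpy as np
a=cv2.imread('pics/top1.png');b=cv2.imread('pics/scene1.png')
a=a[170:320,180:420];b=b[150:300,210:450]
cv2.imwrite('pics/both.png',np.vstack([cv2.resize(x,None,fx=2,fy=2,interpolation=cv2.INTER_CUBIC) for x in(a,b)]))
# colour blobs
from h import *
for n in('top1','scene1'):
    im=cv2.imread(f'pics/{n}.png');h=cv2.cvtColor(im,cv2.COLOR_BGR2HSV)
    for nm,m in(('red',((h[...,0]<8)|(h[...,0]>172))&(h[...,1]>130)&(h[...,2]>80)),('blue',(h[...,0]>98)&(h[...,0]<130)&(h[...,1]>130)&(h[...,2]>60))):
        k,l,s,c=cv2.connectedComponentsWithStats(m.astype('uint8'))
        print(n,nm,[(c[i].round(2),s[i]) for i in range(1,k) if s[i][4]>12])
E
```

```text
top1 red [(array([51.34, 83.61]), array([48, 75,  8, 19, 96], dtype=int32)), (array([64.65, 85.94]), array([ 60,  75,  10,  22, 152], dtype=int32)), (array([ 27.22, 110.09]), array([  0,  93,  45,  25, 312], dtype=int32)), (array([ 60.98, 127.14]), array([ 54, 120,  15,  16, 183], dtype=int32)), (array([115.03, 172.6 ]), array([103, 162,  25,  23, 419], dtype=int32)), (array([206.58, 266.89]), array([203, 263,   8,   9,  55], dtype=int32))]
top1 blue [(array([105.93, 139.55]), array([102, 133,   9,  14,  82], dtype=int32)), (array([231.9 , 203.62]), array([229, 200,   7,   8,  48], dtype=int32))]
scene1 red [(array([ 23.47, 226.52]), array([ 11, 218,  25,  18, 340], dtype=int32)), (array([124.93, 244.73]), array([113, 236,  25,  19, 372], dtype=int32)), (array([ 23.11, 248.95]), array([ 19, 247,   8,   5,  19], dtype=int32)), (array([  7.24, 269.55]), array([  0, 259,  14,  20,  75], dtype=int32)), (array([263.94, 274.22]), array([260, 271,   9,   7,  49], dtype=int32))]
scene1 blue [(array([240.05, 229.44]), array([236, 227,   9,   6,  39], dtype=int32)), (array([ 88.09, 257.2 ]), array([ 81, 254,  15,   8,  76], dtype=int32))]
```

View pics/both.png

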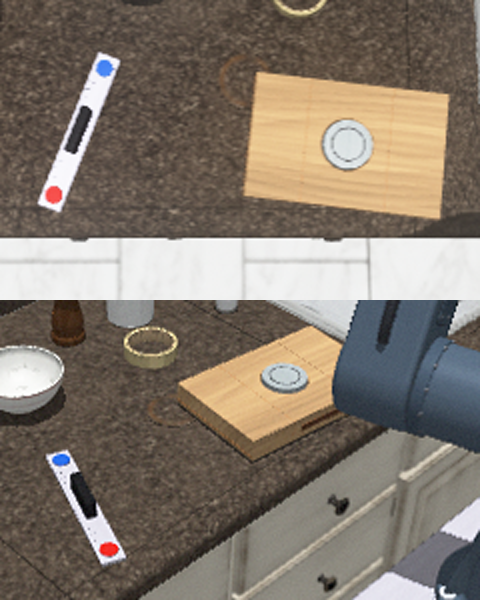

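View pics/scene1.png

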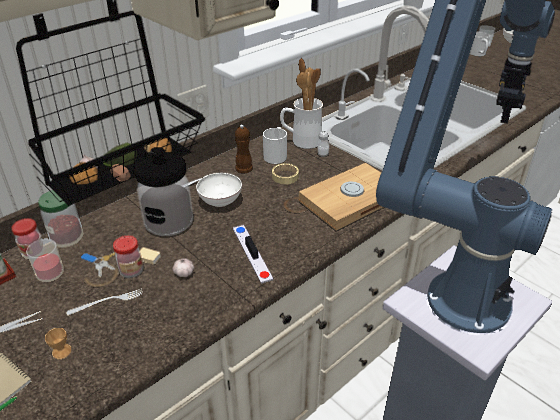

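The top view shows the bar with red at about (206.6,266.9) and blue at (231.9,203.6). The block's corners are near (309,206), (404,217), (399,278) and (302,267), with the disc at about (354,242).

```bash
cat > b.py <<'E'
from h import *
from scipy.optimize import least_squares
np.set_printoptions(precision=4,suppress=True)
C={n:snap(n,n+'2.png') for n in('scene','top')}
red=tri([(C['top'],(206.58,266.89)),(C['scene'],(263.94,274.22))]);blue=tri([(C['top'],(231.9,203.62)),(C['scene'],(240.05,229.44))])
print('red',red,'blue',blue,np.linalg.norm(red-blue))
for k,r,b in(('top',(206.58,266.89),(231.9,203.62)),('scene',(263.94,274.22),(240.05,229.44))):
    R=onz(C[k],r,.009);B=onz(C[k],b,.009);d=R-B;print(k,R,B,(R+B)/2,np.linalg.norm(d),np.degrees(np.arctan2(d[1],d[0])))
# block in top by corners
im=C['top']['frame'];h=cv2.cvtColor(im,cv2.COLOR_RGB2HSV)
m=((h[...,0]>8)&(h[...,0]<25)&(h[...,1]>60)&(h[...,2]>140)).astype('uint8')
m[:195]=0;m[290:]=0;m[:,:295]=0;m[:,415:]=0
cs=max(cv2.findContours(m,cv2.RETR_EXTERNAL,cv2.CHAIN_APPROX_NONE)[0],key=cv2.contourArea)
P=np.array([onz(C['top'],p[0],.042) for p in cs])[:,:2]
r=cv2.minAreaRect((P*1000).astype('float32'));print('block',r)
h2=[onz(C['top'],uv,.042) for uv in((309,206),(404,217.5),(399.5,278.5),(302.5,267.5))];print(np.array(h2))
# disc top: bright gray region
g=((h[...,1]<40)&(h[...,2]>120)).astype('uint8');g[:220]=0;g[265:]=0;g[:,:330]=0;g[:,380:]=0
c2=max(cv2.findContours(g,cv2.RETR_EXTERNAL,cv2.CHAIN_APPROX_NONE)[0],key=cv2.contourArea)
e=cv2.fitEllipse(c2);print(e,onz(C['top'],e[0],.048))
im=C['scene']['frame'];h=cv2.cvtColor(im,cv2.COLOR_RGB2HSV)
g=((h[...,1]<40)&(h[...,2]>120)).astype('uint8');g[:175]=0;g[205:]=0;g[:,:335]=0;g[:,370:]=0
c2=max(cv2.findContours(g,cv2.RETR_EXTERNAL,cv2.CHAIN_APPROX_NONE)[0],key=cv2.contourArea)
f=cv2.fitEllipse(c2);print(f,'disc tri',tri([(C['top'],e[0]),(C['scene'],f[0])]))
E
python3 b.py
```

```text
red [0.4193 0.3223 0.0048] blue [0.6066 0.2516 0.0048] 0.20020030658095717
top [0.419  0.3215 0.009 ] [0.6058 0.2511 0.009 ] [0.5124 0.2863 0.009 ] 0.19957247680658188 159.32857164532632
scene [0.4161 0.3251 0.009 ] [0.6027 0.2547 0.009 ] [0.5094 0.2899 0.009 ] 0.19940111419321718 159.32373779600383
block ((488.7372741699219, -100.8399658203125), (283.2721862792969, 182.80555725097656), 83.42227935791016)
[[ 0.5937  0.024   0.042 ]
 [ 0.5604 -0.2512  0.042 ]
 [ 0.3858 -0.2305  0.042 ]
 [ 0.4163  0.0445  0.042 ]]
((353.2225036621094, 241.81605529785156), (23.910388946533203, 24.1575984954834), 103.71217346191406) [ 0.4891 -0.101   0.048 ]
((352.02362060546875, 187.8806610107422), (12.240467071533203, 22.043384552001953), 94.8152084350586) disc tri [ 0.4892 -0.1016  0.0451]
```

Call:
play_rows:
  motion:
    - [[0.032,-0.026,-0.002,0,0,0],[0.064,-0.052,-0.003,0,0,0],[0.097,-0.078,-0.005,0,0,0],[0.129,-0.105,-0.006,0,0,0],[0.161,-0.131,-0.008,0,0,0],[0.194,-0.157,-0.01,0,0,0],[0.226,-0.183,-0.011,0,0,0],[0.258,-0.209,-0.013,0,0,0]]
  fingers: 0.06

```text
time_s: 2.17
position: [0.4134, -0.261, 0.2528]
tcp_rot: [[0.901, 0.433, 0.0], [0.433, -0.901, -0.0], [0.0, 0.0, -1.0]]
force: [0.5, -0.7, -0.1]
opening: 0.69
grasp_force: 0.0
```

The rows are not in the units I measure in: turns go in shares of 4 rad. I convert before sending: -57 degrees is -0.2487.

Call:
play_rows:
  motion:
    - [[0.017,-0.014,-0.001,0,0,-0.031],[0.035,-0.028,-0.002,0,0,-0.062],[0.052,-0.042,-0.003,0,0,-0.0934],[0.07,-0.057,-0.004,0,0,-0.1244],[0.087,-0.071,-0.005,0,0,-0.1553],[0.104,-0.085,-0.006,0,0,-0.1868],[0.122,-0.099,-0.007,0,0,-0.2177],[0.139,-0.113,-0.008,0,0,-0.2487]]

```text
time_s: 2.83
position: [0.4897, -0.0996, 0.2608]
tcp_rot: [[0.121, 0.993, 0.001], [0.993, -0.121, -0.0], [-0.0, 0.001, -1.0]]
force: [0.9, 0.5, -0.0]
opening: 0.69
grasp_force: 0.0
```

```bash
cat >> h.py <<'E'
def goto(p,yaw):
    "tool shift and turn from the measured pose to TCP p, pointing down, tool y at yaw (deg)"
    from scipy.spatial.transform import Rotation as Ro
    s=bot.read_state();R=np.array(s['tcp_rot']);a=np.radians(yaw);y=np.array([np.cos(a),np.sin(a),0]);z=np.array([0,0,-1.])
    T=np.c_[np.cross(y,z),y,z]
    return np.round(np.r_[R.T@(np.array(p)-s['position']),Ro.from_matrix(R.T@T).as_rotvec(degrees=True)],4)
def st():
    s=bot.read_state();R=s['tcp_rot'];print(s['time_s'],'pos',np.round(s['position'],4),'yaw',round(np.degrees(np.arctan2(R[1][1],R[0][1])),2),'tilt',np.round(np.array(R)[:,2],4),'F',np.round(s['force'],2),'op',s['opening'],'gf',s['grasp_force'])
E
python3 - <<'E'
from h import *
st();c=snap('wrist','w1.png');R=np.array(c['R']);print(-R.T@c['t'],R)
print(proj(c,[[.4891,-.101,.048],[.5937,.024,.042],[.3858,-.2305,.042]]))
print('to bar',goto([.511,.288,.2],69.3))
E
```

```text
2.8333 pos [ 0.4897 -0.0996  0.2608] yaw -6.93 tilt [ 6.e-04 -2.e-04 -1.e+00] F [ 0.92  0.48 -0.01] op 0.6903206496185122 gf 0.0
[ 0.49751266 -0.02324378  0.40629704] [[ 9.92766758e-01 -1.20056174e-01  8.24181561e-04]
 [-1.15691622e-01 -9.54795660e-01  2.73826032e-01]
 [-3.20875808e-02 -2.71940733e-01 -9.61778886e-01]]
[[280.19857001 183.41013406]
 [366.23121878  52.93265165]
 [210.95189013 292.21689728]]
to bar [ 3.84200e-01 -2.42000e-02  6.20000e-02  1.93400e-01 -6.66000e-02
 -7.58839e+01]
```

View pics/w1.png

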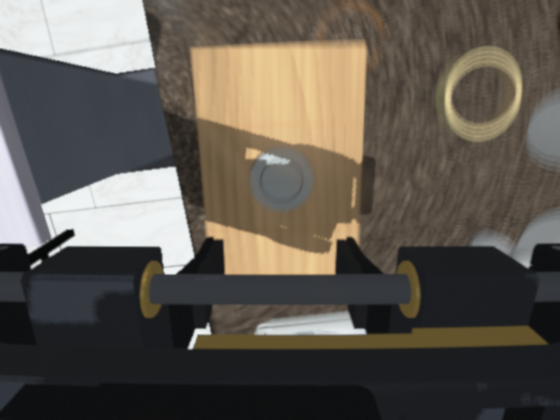

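In the tool's units: -57 degrees is -0.2487.

Call:
play_rows:
  motion:
    - [[0.036,-0.002,0.006,0,0,-0.031],[0.072,-0.004,0.012,0,0,-0.062],[0.108,-0.007,0.017,0,0,-0.0934],[0.144,-0.009,0.023,0,0,-0.1244],[0.18,-0.011,0.029,0,0,-0.1553],[0.216,-0.013,0.035,0,0,-0.1868],[0.252,-0.016,0.04,0,0,-0.2177],[0.288,-0.018,0.046,0,0,-0.2487]]

```text
time_s: 3.55
position: [0.5078, 0.1888, 0.2145]
tcp_rot: [[-0.766, 0.643, 0.0], [0.643, 0.766, -0.0], [-0.0, 0.0, -1.0]]
force: [0.5, -0.4, 0.5]
opening: 0.685
grasp_force: 0.0
```

In the tool's units: -18.9 degrees is -0.0825.

Call:
play_rows:
  motion:
    - [[0.019,0.026,0.005,0,0,-0.0275],[0.039,0.052,0.01,0,0,-0.055],[0.058,0.078,0.015,0,0,-0.0825],[0.058,0.078,0.015,0,0,-0.0825],[0.058,0.078,0.015,0,0,-0.0825],[0.058,0.078,0.015,0,0,-0.0825]]

```text
time_s: 4.05
position: [0.5138, 0.2837, 0.1994]
tcp_rot: [[-0.931, 0.366, -0.001], [0.366, 0.931, -0.001], [0.0, -0.001, -1.0]]
force: [-0.2, -1.0, -0.5]
opening: 0.686
grasp_force: 0.0
```

```bash
cat > d.py <<'E'
from h import *
np.set_printoptions(precision=4,suppress=True)
st();c=snap('wrist','w2.png')
im=c['frame'];h=cv2.cvtColor(im,cv2.COLOR_RGB2HSV)
print('pred',proj(c,[[.419,.3215,.009],[.6058,.2511,.009],[.511,.288,.036]]))
for nm,m in(('red',((h[...,0]<8)|(h[...,0]>172))&(h[...,1]>130)&(h[...,2]>80)),('blue',(h[...,0]>98)&(h[...,0]<130)&(h[...,1]>130)&(h[...,2]>60))):
    k,l,s,cc=cv2.connectedComponentsWithStats(m.astype('uint8'))
    for i in range(1,k):
        if s[i][4]>60: print(nm,cc[i],s[i],onz(c,cc[i],.009))
E
python3 d.py
```

```text
4.05 pos [0.5138 0.2837 0.1994] yaw 68.56 tilt [-0.0005 -0.0009 -1.    ] F [-0.19 -1.   -0.5 ] op 0.6859780305389606 gf 0.0
pred [[278.7829  83.9314]
 [281.2186 270.613 ]
 [281.2547 188.5783]]
red [280.5231  82.3697] [269  70  24  26 476] [0.4183 0.3236 0.009 ]
blue [282.5464 268.3107] [273 260  21  16 280] [0.6037 0.2535 0.009 ]
```

View pics/w2.png

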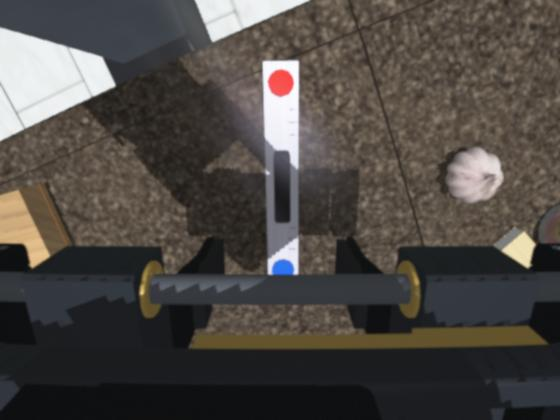

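In the tool's units: -0.7 degrees is -0.0031.

Call:
play_rows:
  motion:
    - [[0.003,0.003,0.03,0,0,-0.0031],[0.003,0.003,0.065,0,0,-0.0031],[0.003,0.003,0.1,0,0,-0.0031],[0.003,0.003,0.13,0,0,-0.0031],[0.003,0.003,0.15,0,0,-0.0031],[0.003,0.003,0.165,0,0,-0.0031],[0.003,0.003,0.17,0,0,-0.0031],[0.003,0.003,0.17,0,0,-0.0031]]

```text
time_s: 4.77
position: [0.5119, 0.2865, 0.0286]
tcp_rot: [[-0.935, 0.356, -0.003], [0.356, 0.935, -0.001], [0.002, -0.002, -1.0]]
force: [0.1, -0.8, 0.8]
opening: 0.694
grasp_force: 0.0
```

Call:
play_rows:
  motion:
    - [[0,0,0,0,0,0],[0,0,0,0,0,0],[0,0,0,0,0,0],[0,0,0,0,0,0],[0,0,0,0,0,0],[0,0,0,0,0,0]]
  fingers: 0.0

```text
time_s: 5.27
position: [0.5126, 0.2883, 0.0301]
tcp_rot: [[-0.936, 0.353, 0.001], [0.353, 0.936, 0.0], [-0.001, 0.001, -1.0]]
force: [-0.5, -0.0, -0.4]
opening: 0.323
grasp_force: 0.0
```

Call:
play_rows:
  motion:
    - [[0,0,-0.01,0,0,0],[0,0,-0.03,0,0,0],[0,0,-0.06,0,0,0],[0,0,-0.09,0,0,0],[0,0,-0.11,0,0,0],[0,0,-0.12,0,0,0],[0,0,-0.12,0,0,0],[0,0,-0.12,0,0,0]]

```text
time_s: 5.93
position: [0.5121, 0.2881, 0.1498]
tcp_rot: [[-0.936, 0.353, 0.0], [0.353, 0.936, 0.0], [-0.0, 0.0, -1.0]]
force: [0.4, 0.6, 0.4]
opening: 0.009
grasp_force: 0.0
```

```bash
python3 d.py; python3 - <<'E'
from h import *
print(goto([.4885,-.101,.149],-6.6))
E
```

```text
5.9333 pos [0.5121 0.2881 0.1498] yaw 69.32 tilt [ 0.0005  0.0002 -1.    ] F [0.39 0.61 0.36] op 0.008699849703191214 gf 0.0
pred [[275.8106  83.1064]
 [276.4287 296.819 ]
 [277.1715 206.0719]]
red [277.6642  80.8516] [264  66  29  31 667] [0.4179 0.3236 0.009 ]
[-1.15900e-01 -3.71900e-01  0.00000e+00 -1.13800e-01 -2.54000e-02
  7.59181e+01]
```

View pics/w2.png

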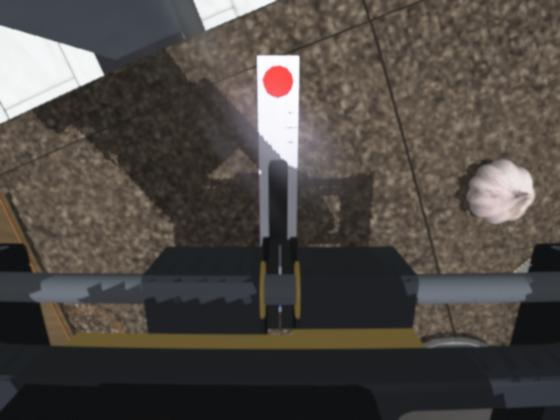

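The fingers are slow: they had not closed yet when the arm lifted. The bar hasn't moved (red still at the same place), so I'll repeat the grasp with a longer wait.

Call:
play_rows:
  motion:
    - [[0,0,0.03,0,0,0],[0,0,0.05,0,0,0],[0,0,0.06,0,0,0],[0,0,0.06,0,0,0],[0,0,0.06,0,0,0],[0,0,0.06,0,0,0],[0,0,0.06,0,0,0],[0,0,0.06,0,0,0]]
  fingers: 0.04

```text
time_s: 6.65
position: [0.513, 0.2884, 0.0906]
tcp_rot: [[-0.936, 0.353, 0.002], [0.353, 0.936, 0.001], [-0.002, 0.001, -1.0]]
force: [-0.0, 0.3, -0.1]
opening: 0.445
grasp_force: 0.0
```

Call:
play_rows:
  motion:
    - [[0,0,0.02,0,0,0],[0,0,0.04,0,0,0],[0,0,0.053,0,0,0],[0,0,0.06,0,0,0],[0,0,0.061,0,0,0],[0,0,0.061,0,0,0]]

```text
time_s: 7.15
position: [0.5124, 0.2882, 0.0285]
tcp_rot: [[-0.936, 0.353, -0.0], [0.353, 0.936, -0.0], [0.0, -0.0, -1.0]]
force: [0.2, 0.0, 0.0]
opening: 0.461
grasp_force: 0.0
```

Call:
play_rows:
  motion:
    - [[0,0,0,0,0,0],[0,0,0,0,0,0],[0,0,0,0,0,0],[0,0,0,0,0,0],[0,0,0,0,0,0],[0,0,0,0,0,0],[0,0,0,0,0,0],[0,0,0,0,0,0]]
  fingers: 0.0

```text
time_s: 7.82
position: [0.5124, 0.288, 0.0291]
tcp_rot: [[-0.936, 0.353, 0.0], [0.353, 0.936, -0.0], [-0.0, -0.0, -1.0]]
force: [-0.5, -1.5, 5.9]
opening: 0.183
grasp_force: 30.0
```

Call:
play_rows:
  motion:
    - [[0,0,-0.005,0,0,0],[0,0,-0.02,0,0,0],[0,0,-0.045,0,0,0],[0,0,-0.075,0,0,0],[0,0,-0.1,0,0,0],[0,0,-0.115,0,0,0],[0,0,-0.12,0,0,0],[0,0,-0.12,0,0,0]]

```text
time_s: 8.48
position: [0.5129, 0.2885, 0.1496]
tcp_rot: [[-0.936, 0.353, 0.002], [0.353, 0.936, 0.001], [-0.002, 0.002, -1.0]]
force: [0.6, 0.1, -1.9]
opening: 0.182
grasp_force: 30.0
```

```bash
sed -i 's/,.009)/,ZZ)/g; s/^st();/ZZ=bot.read_state()["position"][2]-.020;st();/' d.py; python3 d.py; python3 - <<'E'
from h import *
print(goto([.4885,-.101,.149],-6.6))
E
```

```text
8.4833 pos [0.5129 0.2885 0.1496] yaw 69.32 tilt [ 0.0024  0.0011 -1.    ] F [ 0.61  0.05 -1.87] op 0.18211819750281236 gf 29.99958548694849
pred [[274.7329  82.1158]
 [275.5458 296.1648]
 [276.1533 205.3002]]
red [279.5382  58.0685] [ 254   30   52   56 2263] [0.419  0.3254 0.1296]
[-1.15500e-01 -3.72400e-01 -7.00000e-04 -6.10000e-03 -1.34000e-02
  7.59163e+01]
```

In the tool's units: 56 degrees is 0.2443.

Call:
play_rows:
  motion:
    - [[-0.01,-0.032,0,0,0,0.0284],[-0.021,-0.068,0,0,0,0.0593],[-0.032,-0.104,0,0,0,0.0903],[-0.044,-0.14,0,0,0,0.1213],[-0.055,-0.175,0,0,0,0.1527],[-0.066,-0.21,0,0,0,0.1833],[-0.077,-0.246,0,0,0,0.2147],[-0.087,-0.279,0,0,0,0.2443]]

```text
time_s: 9.2
position: [0.4936, -0.0053, 0.1468]
tcp_rot: [[-0.224, 0.975, -0.004], [0.975, 0.224, 0.001], [0.002, -0.003, -1.0]]
force: [0.2, -0.4, -2.2]
opening: 0.182
grasp_force: 30.0
```

In the tool's units: 19.9 degrees is 0.0868.

Call:
play_rows:
  motion:
    - [[-0.026,-0.007,0,0,0,0.024],[-0.05,-0.014,0,0,0,0.0458],[-0.07,-0.02,0,0,0,0.0654],[-0.085,-0.024,0,0,0,0.0785],[-0.094,-0.027,0,0,0,0.0868],[-0.094,-0.027,0,0,0,0.0868],[-0.094,-0.027,0,0,0,0.0868],[-0.094,-0.027,0,0,0,0.0868]]

```text
time_s: 9.87
position: [0.4899, -0.1001, 0.1479]
tcp_rot: [[0.113, 0.994, -0.002], [0.994, -0.113, 0.001], [0.001, -0.002, -1.0]]
force: [-0.2, -0.0, -2.4]
opening: 0.181
grasp_force: 30.0
```

```bash
cat > e.py <<'E'
from h import *
import sys
np.set_printoptions(precision=4,suppress=True)
s=bot.read_state();st();c=snap('wrist','w%s.png'%sys.argv[1])
R=np.array(s['tcp_rot']);p=s['position']
h=cv2.cvtColor(c['frame'],cv2.COLOR_RGB2HSV)
m=((h[...,0]<8)|(h[...,0]>172))&(h[...,1]>130)&(h[...,2]>80)
k,l,ss,cc=cv2.connectedComponentsWithStats(m.astype('uint8'));i=1+ss[1:,4].argmax()
P=onz(c,cc[i],p[2]-.02);print('red px',cc[i],P,'in tool',R.T@(P-p))
u=np.array([.1146,.9934,0]);v=np.array([.9934,-.1146,0]);b=np.array([.489,-.101,.042])
q=np.array([b+.14*u+.09*v,b+.14*u-.09*v,b]);print('block pred',proj(c,q))
E
python3 e.py 3;python3 - <<'E'
from h import *
print(goto([.4885,-.101,.149],-6.6))
E
```

```text
9.8667 pos [ 0.4899 -0.1001  0.1479] yaw -6.51 tilt [-0.0019  0.0013 -1.    ] F [-0.17 -0.05 -2.45] op 0.1807179928863614 gf 29.999510161578655
red px [279.6532  58.0322] [0.5    0.0003 0.1279] in tool [ 0.1009 -0.0013  0.0201]
block pred [[409.3826  20.6715]
 [152.6368  20.2231]
 [280.4734 211.4793]]
[-0.0012 -0.0014 -0.0009 -0.0849 -0.0471  0.1142]
```

View pics/w3.png

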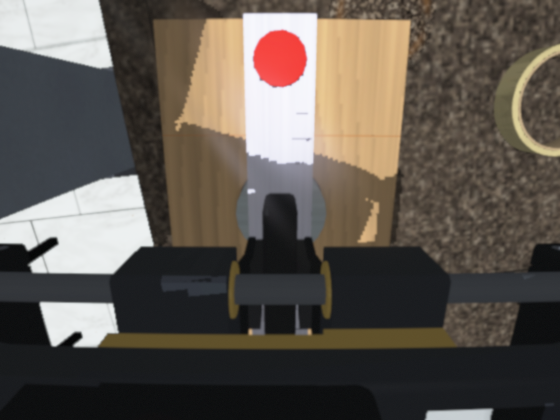

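Block edges appear at columns 153 and 410, row 19, within 1.5 px of the prediction. The bar is centred at column 280, so I'll go down now.

In the tool's units: 0.1 degrees is 0.0004.

Call:
play_rows:
  motion:
    - [[-0.001,-0.0005,0.02,0,0,0.0004],[-0.001,-0.0005,0.04,0,0,0.0004],[-0.001,-0.0005,0.055,0,0,0.0004],[-0.001,-0.0005,0.063,0,0,0.0004],[-0.001,-0.0005,0.066,0,0,0.0004],[-0.001,-0.0005,0.066,0,0,0.0004],[-0.001,-0.0005,0.066,0,0,0.0004],[-0.001,-0.0005,0.066,0,0,0.0004]]

```text
time_s: 10.58
position: [0.4906, -0.1023, 0.0833]
tcp_rot: [[0.116, 0.993, 0.002], [0.993, -0.116, -0.001], [-0.0, 0.002, -1.0]]
force: [0.9, 0.0, -1.9]
opening: 0.183
grasp_force: 30.0
```

Call:
play_rows:
  motion:
    - [[0,0,0.001,0,0,0],[0,0,0.001,0,0,0],[0,0,0.001,0,0,0],[0,0,0.001,0,0,0]]

```text
time_s: 10.92
position: [0.49, -0.1023, 0.0818]
tcp_rot: [[0.117, 0.993, 0.001], [0.993, -0.117, -0.0], [-0.0, 0.001, -1.0]]
force: [0.4, -0.4, -2.5]
opening: 0.179
grasp_force: 30.0
```

```bash
python3 e.py 4; python3 -c "
from h import *
for i in range(4): st(); snap('wrist')"
```

```text
10.9167 pos [ 0.49   -0.1023  0.0818] yaw -6.69 tilt [ 0.0005 -0.0002 -1.    ] F [ 0.37 -0.4  -2.51] op 0.17903361295978906 gf 29.999418798834085
red px [279.4376  57.9274] [ 0.5004 -0.0019  0.0618] in tool [ 0.1009 -0.0014  0.02  ]
block pred [[456.4799 -18.1759]
 [102.1209 -17.7357]
 [279.6883 240.0733]]
10.9667 pos [ 0.49   -0.1023  0.0818] yaw -6.69 tilt [ 5.e-04 -2.e-04 -1.e+00] F [-0.16  0.55 -2.55] op 0.18174535695306587 gf 29.999414049088955
11.0167 pos [ 0.49   -0.1023  0.0817] yaw -6.69 tilt [ 3.e-04 -1.e-04 -1.e+00] F [ 0.43 -0.47 -2.64] op 0.18385524830364874 gf 29.99958466272801
11.0667 pos [ 0.4899 -0.1023  0.0816] yaw -6.69 tilt [ 1.e-04 -0.e+00 -1.e+00] F [-0.58 -0.03 -2.84] op 0.18257863426992257 gf 29.999341014772654
11.1167 pos [ 0.4899 -0.1023  0.0816] yaw -6.69 tilt [ 1.e-04 -0.e+00 -1.e+00] F [-0.81 -0.35 -1.99] op 0.18436759860854585 gf 29.99949362128973
```

Call:
play_rows:
  motion:
    - [[0.001,-0.0005,0.001,0,0,0],[0.001,-0.0005,0.001,0,0,0],[0.001,-0.0005,0.001,0,0,0],[0.001,-0.0005,0.001,0,0,0]]

```text
time_s: 11.5
position: [0.4895, -0.1011, 0.0805]
tcp_rot: [[0.116, 0.993, -0.0], [0.993, -0.116, 0.0], [0.0, -0.0, -1.0]]
force: [0.1, 0.1, -2.9]
opening: 0.181
grasp_force: 30.0
```

Call:
play_rows:
  motion:
    - [[0,0,0.001,0,0,0],[0,0,0.001,0,0,0],[0,0,0.001,0,0,0],[0,0,0.001,0,0,0]]

```text
time_s: 11.83
position: [0.4895, -0.1012, 0.0795]
tcp_rot: [[0.116, 0.993, -0.0], [0.993, -0.116, 0.0], [0.0, -0.0, -1.0]]
force: [0.6, -0.1, -1.9]
opening: 0.182
grasp_force: 30.0
```

Call:
play_rows:
  motion:
    - [[0,0,0.0005,0,0,0],[0,0,0.0005,0,0,0],[0,0,0.0005,0,0,0],[0,0,0.0005,0,0,0]]

```text
time_s: 12.17
position: [0.4895, -0.1012, 0.079]
tcp_rot: [[0.116, 0.993, -0.0], [0.993, -0.116, 0.0], [0.0, -0.0, -1.0]]
force: [-0.1, -0.3, -3.0]
opening: 0.183
grasp_force: 30.0
```

Call:
play_rows:
  motion:
    - [[0,0,0.0005,0,0,0],[0,0,0.0005,0,0,0],[0,0,0.0005,0,0,0]]

```text
time_s: 12.42
position: [0.4895, -0.1012, 0.0785]
tcp_rot: [[0.116, 0.993, -0.0], [0.993, -0.116, 0.0], [0.0, -0.0, -1.0]]
force: [0.1, -0.1, -2.9]
opening: 0.186
grasp_force: 30.0
```

Call:
play_rows:
  motion:
    - [[0,0,0.0005,0,0,0],[0,0,0.0005,0,0,0],[0,0,0.0005,0,0,0]]

```text
time_s: 12.67
position: [0.4895, -0.1012, 0.078]
tcp_rot: [[0.116, 0.993, -0.0], [0.993, -0.116, 0.0], [0.0, -0.0, -1.0]]
force: [0.7, -0.2, -2.4]
opening: 0.181
grasp_force: 30.0
```

Call:
play_rows:
  motion:
    - [[0,0,0.0005,0,0,0],[0,0,0.0005,0,0,0],[0,0,0.0005,0,0,0]]

```text
time_s: 12.92
position: [0.4896, -0.1012, 0.078]
tcp_rot: [[0.116, 0.993, 0.0], [0.993, -0.116, -0.0], [-0.0, 0.0, -1.0]]
force: [-1.5, 0.1, 3.8]
opening: 0.185
grasp_force: 30.0
```

Call:
play_rows:
  motion:
    - [[0,0,0.0005,0,0,0],[0,0,0.0005,0,0,0],[0,0,0.0005,0,0,0]]

```text
time_s: 13.17
position: [0.4896, -0.1012, 0.0777]
tcp_rot: [[0.116, 0.993, 0.0], [0.993, -0.116, -0.0], [-0.0, 0.0, -1.0]]
force: [-1.4, -0.1, 6.3]
opening: 0.182
grasp_force: 30.0
```

Call:
play_rows:
  motion:
    - [[0,0,-0.0006,0,0,0],[0,0,-0.0006,0,0,0],[0,0,-0.0006,0,0,0]]

```text
time_s: 13.42
position: [0.4897, -0.1012, 0.0777]
tcp_rot: [[0.116, 0.993, 0.0], [0.993, -0.116, -0.0], [-0.0, 0.0, -1.0]]
force: [-0.7, -0.3, 0.9]
opening: 0.181
grasp_force: 30.0
```

Call:
play_rows:
  motion:
    - [[0,0,0,0,0,0],[0,0,0,0,0,0],[0,0,0,0,0,0],[0,0,0,0,0,0],[0,0,0,0,0,0],[0,0,0,0,0,0],[0,0,0,0,0,0]]
  fingers: 0.045

```text
time_s: 14.0
position: [0.4896, -0.1012, 0.0776]
tcp_rot: [[0.116, 0.993, 0.0], [0.993, -0.116, -0.0], [-0.0, 0.0, -1.0]]
force: [-0.1, -0.1, 0.5]
opening: 0.505
grasp_force: 0.0
```

Call:
play_rows:
  motion:
    - [[0,0,-0.005,0,0,0],[0,0,-0.015,0,0,0],[0,0,-0.03,0,0,0],[0,0,-0.05,0,0,0],[0,0,-0.07,0,0,0],[0,0,-0.085,0,0,0],[0,0,-0.09,0,0,0],[0,0,-0.09,0,0,0]]

```text
time_s: 14.67
position: [0.4905, -0.1015, 0.1696]
tcp_rot: [[0.116, 0.993, 0.004], [0.993, -0.116, -0.002], [-0.001, 0.004, -1.0]]
force: [0.4, 0.4, 0.3]
opening: 0.514
grasp_force: 0.0
```

```bash
cat > g.py <<'E'
from h import *
import sys
np.set_printoptions(precision=4,suppress=True)
st();n=sys.argv[1];C={k:snap(k,k[0]+n+'.png') for k in('wrist','top','scene')}
u=np.array([.1146,.9934,0]);b=np.array([.4893,-.1003,.049])
pr=dict(red=b+.1*u+[0,0,.009],blue=b-.1*u+[0,0,.009])
ob={}
for k,c in C.items():
    h=cv2.cvtColor(c['frame'],cv2.COLOR_RGB2HSV)
    for nm,m in(('red',((h[...,0]<8)|(h[...,0]>172))&(h[...,1]>130)&(h[...,2]>80)),('blue',(h[...,0]>98)&(h[...,0]<130)&(h[...,1]>130)&(h[...,2]>60))):
        q=proj(C[k],pr[nm])[0];_,l,s,cc=cv2.connectedComponentsWithStats(m.astype('uint8'))
        j=[i for i in range(1,len(s)) if np.linalg.norm(cc[i]-q)<15 and s[i][4]>15]
        if j:
            i=max(j,key=lambda i:s[i][4]);print(k,nm,'pred',q,'seen',cc[i],s[i],'on z',onz(c,cc[i],pr[nm][2]));ob.setdefault(nm,[]).append((c,cc[i]))
        else: print(k,nm,'pred',q,'none')
for nm,o in ob.items():
    if len(o)>1: print('tri',nm,tri(o))
print('to red',pr['red'],goto(pr['red']+[0,0,.06],-6.6),'blue',pr['blue'],goto(pr['blue']+[0,0,.06],-6.6))
E
python3 g.py 5
```

```text
14.6667 pos [ 0.4905 -0.1015  0.1696] yaw -6.68 tilt [ 0.0039 -0.0018 -1.    ] F [0.42 0.39 0.25] op 0.5142067416384265 gf 0.0
wrist red pred [278.6998  76.7552] seen [277.5654  76.5432] [262  60  32  34 856] on z [ 0.4999 -0.0007  0.058 ]
wrist blue pred [279.1153 312.6213] seen [277.8009 312.2952] [265 304  27  19 437] on z [ 0.4767 -0.1992  0.058 ]
top red pred [318.5736 237.3728] seen [318.88 237.5 ] [316 234   7   8  50] on z [ 0.5004 -0.0018  0.058 ]
top blue pred [388.7498 245.5553] none
scene red pred [327.1036 195.8627] seen [327.2812 196.875 ] [324 195   8   5  32] on z [0.4968 0.0024 0.058 ]
scene blue pred [375.4942 174.0317] none
tri red [ 0.5002 -0.0013  0.0547]
to red [ 0.5008 -0.001   0.058 ] [ 0.1006  0.0001  0.0492 -0.0754 -0.0249 -0.087 ] blue [ 0.4778 -0.1996  0.058 ] [-0.0994  0.0005  0.0491 -0.0754 -0.0249 -0.087 ]
```

View pics/w5.png

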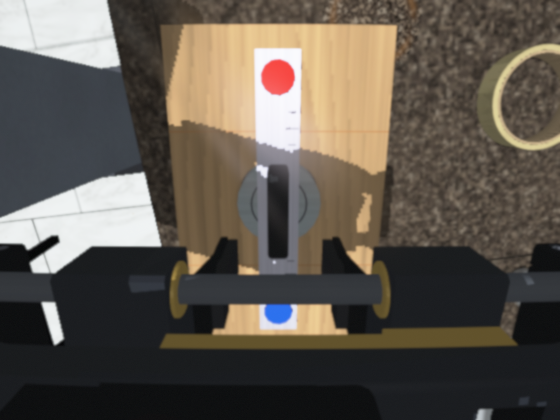

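Bar rests centred on the disc (column 278, disc 237–320), with red at (278,77) and blue at (278,312). Next: close the fingers, go over the red pad.

Call:
play_rows:
  motion:
    - [[0.025,0,0,0,0,0],[0.06,0,0,0,0,0],[0.085,0,0,0,0,0],[0.1,0,0,0,0,0],[0.1,0,0,0,0,0],[0.1,0,0,0,0,0],[0.1,0,0,0,0,0],[0.1,0,0,0,0,0]]
  fingers: 0.0

```text
time_s: 15.48
position: [0.501, -0.0028, 0.1672]
tcp_rot: [[0.118, 0.993, -0.001], [0.993, -0.118, -0.0], [-0.0, -0.001, -1.0]]
force: [-0.3, -0.0, 0.6]
opening: 0.034
grasp_force: 0.0
```

Call:
play_rows:
  motion:
    - [[0,0,0.025,0,0,0],[0,0,0.055,0,0,0],[0,0,0.075,0,0,0],[0,0,0.083,0,0,0],[0,0,0.084,0,0,0],[0,0,0.084,0,0,0],[0,0,0.084,0,0,0]]

```text
time_s: 16.07
position: [0.502, -0.0024, 0.0845]
tcp_rot: [[0.117, 0.993, 0.002], [0.993, -0.117, -0.0], [-0.0, 0.002, -1.0]]
force: [0.2, 0.1, -0.1]
opening: 0.008
grasp_force: 0.0
```

Call:
play_rows:
  motion:
    - [[0,0,0.001,0,0,0],[0,0,0.002,0,0,0],[0,0,0.003,0,0,0],[0,0,0.004,0,0,0],[0,0,0.005,0,0,0],[0,0,0.005,0,0,0],[0,0,0.005,0,0,0]]

```text
time_s: 16.65
position: [0.5011, -0.0018, 0.0786]
tcp_rot: [[0.116, 0.993, -0.0], [0.993, -0.116, 0.0], [0.0, -0.0, -1.0]]
force: [-0.1, 0.6, 0.9]
opening: 0.009
grasp_force: 0.0
```

Call:
play_rows:
  motion:
    - [[0,0,0.001,0,0,0],[0,0,0.002,0,0,0],[0,0,0.003,0,0,0],[0,0,0.004,0,0,0],[0,0,0.005,0,0,0],[0,0,0.005,0,0,0]]

```text
time_s: 17.15
position: [0.5012, -0.0017, 0.0735]
tcp_rot: [[0.117, 0.993, -0.0], [0.993, -0.117, 0.0], [0.0, -0.0, -1.0]]
force: [0.0, 1.1, 1.5]
opening: 0.002
grasp_force: 0.7
```

Call:
play_rows:
  motion:
    - [[0,0,0.001,0,0,0],[0,0,0.001,0,0,0],[0,0,0.001,0,0,0]]

```text
time_s: 17.4
position: [0.5012, -0.0018, 0.0727]
tcp_rot: [[0.116, 0.993, 0.0], [0.993, -0.116, 0.0], [0.0, 0.0, -1.0]]
force: [-0.4, 1.6, 2.4]
opening: 0.008
grasp_force: 0.7
```

Call:
play_rows:
  motion:
    - [[0,0,0.0005,0,0,0],[0,0,0.0005,0,0,0],[0,0,0.0005,0,0,0]]

```text
time_s: 17.65
position: [0.5012, -0.0018, 0.0721]
tcp_rot: [[0.116, 0.993, -0.0], [0.993, -0.116, 0.0], [0.0, -0.0, -1.0]]
force: [-0.4, 1.1, 1.4]
opening: 0.005
grasp_force: 0.8
```

Call:
play_rows:
  motion:
    - [[0,0,0.0008,0,0,0],[0,0,0.0008,0,0,0],[0,0,0.0008,0,0,0]]

```text
time_s: 17.9
position: [0.5012, -0.0019, 0.0713]
tcp_rot: [[0.116, 0.993, -0.0], [0.993, -0.116, -0.0], [-0.0, -0.0, -1.0]]
force: [0.2, 0.8, 1.8]
opening: 0.005
grasp_force: 0.7
```

Call:
play_rows:
  motion:
    - [[0,0,0.0005,0,0,0],[0,0,0.0005,0,0,0],[0,0,0.0005,0,0,0]]

```text
time_s: 18.15
position: [0.5012, -0.0019, 0.0708]
tcp_rot: [[0.116, 0.993, -0.0], [0.993, -0.116, 0.0], [-0.0, -0.0, -1.0]]
force: [-0.8, 0.4, 0.9]
opening: 0.003
grasp_force: 0.7
```

Call:
play_rows:
  motion:
    - [[0,0,0.0005,0,0,0],[0,0,0.0005,0,0,0],[0,0,0.0005,0,0,0]]

```text
time_s: 18.4
position: [0.5012, -0.0018, 0.0704]
tcp_rot: [[0.116, 0.993, 0.0], [0.993, -0.116, 0.0], [0.0, 0.0, -1.0]]
force: [0.4, 1.4, 1.5]
opening: 0.004
grasp_force: 1.2
```

Call:
play_rows:
  motion:
    - [[0,0,0.0005,0,0,0],[0,0,0.0005,0,0,0],[0,0,0.0005,0,0,0]]

```text
time_s: 18.65
position: [0.5013, -0.0018, 0.0703]
tcp_rot: [[0.116, 0.993, 0.0], [0.993, -0.116, -0.0], [-0.0, 0.0, -1.0]]
force: [-0.9, 2.2, 5.8]
opening: 0.003
grasp_force: 2.9
```

Call:
play_rows:
  motion:
    - [[0,0,-0.002,0,0,0],[0,0,-0.006,0,0,0],[0,0,-0.015,0,0,0],[0,0,-0.035,0,0,0],[0,0,-0.055,0,0,0],[0,0,-0.06,0,0,0],[0,0,-0.06,0,0,0]]

```text
time_s: 19.23
position: [0.5023, -0.0022, 0.1315]
tcp_rot: [[0.116, 0.993, 0.004], [0.993, -0.116, -0.001], [-0.001, 0.004, -1.0]]
force: [-0.9, 0.1, 0.1]
opening: 0.002
grasp_force: 0.0
```

Call:
play_rows:
  motion:
    - [[-0.03,0,0,0,0,0],[-0.07,0,0,0,0,0],[-0.11,0,0,0,0,0],[-0.15,0,0,0,0,0],[-0.18,0,0,0,0,0],[-0.2,0,0,0,0,0],[-0.2,0,0,0,0,0],[-0.2,0,0,0,0,0]]

```text
time_s: 19.9
position: [0.4771, -0.2011, 0.1289]
tcp_rot: [[0.119, 0.993, -0.002], [0.993, -0.119, 0.001], [0.001, -0.002, -1.0]]
force: [-1.2, 0.9, -0.0]
opening: 0.005
grasp_force: 0.0
```

```bash
python3 g.py 6
```

```text
19.9 pos [ 0.4771 -0.2011  0.1289] yaw -6.85 tilt [-0.0016  0.0014 -1.    ] F [-1.18  0.87 -0.01] op 0.004994853456124369 gf 0.0
wrist red pred [ 281.6318 -117.5592] none
wrist blue pred [282.3908 222.8598] seen [281.0943 221.6587] [264 205  35  35 923] on z [ 0.477  -0.1987  0.058 ]
top red pred [318.5736 237.3728] seen [318.9412 237.549 ] [316 234   7   8  51] on z [ 0.5003 -0.002   0.058 ]
top blue pred [388.7498 245.5553] none
scene red pred [327.1036 195.8627] seen [327.5455 196.8182] [324 195   8   5  33] on z [0.4965 0.0016 0.058 ]
scene blue pred [375.4942 174.0317] none
tri red [ 0.5005 -0.0026  0.0538]
to red [ 0.5008 -0.001   0.058 ] [ 0.1993  0.0005  0.0115 -0.1107 -0.0764 -0.0199] blue [ 0.4778 -0.1996  0.058 ] [-0.0007  0.0007  0.0113 -0.1107 -0.0764 -0.0199]
```

Call:
play_rows:
  motion:
    - [[0.0015,0,0.02,0,0,0],[0.0015,0,0.038,0,0,0],[0.0015,0,0.046,0,0,0],[0.0015,0,0.05,0,0,0],[0.0015,0,0.05,0,0,0],[0.0015,0,0.05,0,0,0]]

```text
time_s: 20.55
position: [0.4784, -0.1986, 0.0801]
tcp_rot: [[0.116, 0.993, 0.0], [0.993, -0.116, -0.0], [-0.0, 0.0, -1.0]]
force: [-0.2, -0.1, 0.2]
opening: 0.003
grasp_force: 0.0
```

Call:
play_rows:
  motion:
    - [[0,0,0.001,0,0,0],[0,0,0.002,0,0,0],[0,0,0.003,0,0,0],[0,0,0.004,0,0,0],[0,0,0.005,0,0,0],[0,0,0.006,0,0,0],[0,0,0.006,0,0,0],[0,0,0.006,0,0,0]]

```text
time_s: 21.22
position: [0.4783, -0.1993, 0.074]
tcp_rot: [[0.116, 0.993, 0.0], [0.993, -0.116, -0.0], [-0.0, 0.0, -1.0]]
force: [0.3, -1.2, 1.7]
opening: 0.005
grasp_force: 0.8
```

Call:
play_rows:
  motion:
    - [[0,0,0.001,0,0,0],[0,0,0.001,0,0,0],[0,0,0.001,0,0,0]]

```text
time_s: 21.47
position: [0.4782, -0.1993, 0.0729]
tcp_rot: [[0.116, 0.993, 0.0], [0.993, -0.116, -0.0], [-0.0, 0.0, -1.0]]
force: [0.6, -1.1, 2.0]
opening: 0.007
grasp_force: 0.8
```

Call:
play_rows:
  motion:
    - [[0,0,0.001,0,0,0],[0,0,0.0015,0,0,0],[0,0,0.0015,0,0,0],[0,0,0.0015,0,0,0]]

```text
time_s: 21.8
position: [0.4782, -0.1991, 0.0713]
tcp_rot: [[0.116, 0.993, 0.0], [0.993, -0.116, -0.0], [-0.0, 0.0, -1.0]]
force: [-0.4, -1.2, 1.6]
opening: 0.01
grasp_force: 0.8
```

Call:
play_rows:
  motion:
    - [[0,0,0.0005,0,0,0],[0,0,0.0005,0,0,0],[0,0,0.0005,0,0,0]]

```text
time_s: 22.05
position: [0.4781, -0.199, 0.0709]
tcp_rot: [[0.116, 0.993, 0.0], [0.993, -0.116, -0.0], [-0.0, 0.0, -1.0]]
force: [0.0, -1.6, 1.4]
opening: 0.008
grasp_force: 0.8
```

Call:
play_rows:
  motion:
    - [[0,0,0.0005,0,0,0],[0,0,0.0005,0,0,0],[0,0,0.0005,0,0,0]]

```text
time_s: 22.3
position: [0.4782, -0.1991, 0.0706]
tcp_rot: [[0.116, 0.993, 0.0], [0.993, -0.116, -0.0], [-0.0, 0.0, -1.0]]
force: [-0.4, -0.6, 5.0]
opening: 0.005
grasp_force: 2.1
```

Call:
play_rows:
  motion:
    - [[0,0,0.0004,0,0,0],[0,0,0.0004,0,0,0],[0,0,0.0004,0,0,0]]

```text
time_s: 22.55
position: [0.4782, -0.1991, 0.0705]
tcp_rot: [[0.116, 0.993, 0.0], [0.993, -0.116, -0.0], [-0.0, 0.0, -1.0]]
force: [-1.6, -1.3, 7.5]
opening: 0.005
grasp_force: 3.5
```

Call:
play_rows:
  motion:
    - [[0,0,-0.002,0,0,0],[0,0,-0.006,0,0,0],[0,0,-0.015,0,0,0],[0,0,-0.035,0,0,0],[0,0,-0.052,0,0,0],[0,0,-0.057,0,0,0],[0,0,-0.057,0,0,0]]

```text
time_s: 23.13
position: [0.4788, -0.1992, 0.1284]
tcp_rot: [[0.116, 0.993, 0.002], [0.993, -0.116, -0.002], [-0.001, 0.003, -1.0]]
force: [0.2, -0.3, -0.3]
opening: 0.006
grasp_force: 0.0
```

Call:
play_rows:
  motion:
    - [[0.025,0,0,0,0,0],[0.06,-0.0005,0,0,0,0],[0.085,-0.001,0,0,0,0],[0.099,-0.001,0,0,0,0],[0.099,-0.001,0,0,0,0],[0.099,-0.001,0,0,0,0],[0.099,-0.001,0,0,0,0]]

```text
time_s: 23.72
position: [0.4885, -0.101, 0.1265]
tcp_rot: [[0.116, 0.993, -0.001], [0.993, -0.116, -0.0], [-0.0, -0.001, -1.0]]
force: [0.3, 0.6, -0.4]
opening: 0.004
grasp_force: 0.0
```

```bash
python3 g.py 7;python3 -c "
from h import *
print(goto([.4887,-.1004,.112],-6.6))"
```

```text
23.7167 pos [ 0.4885 -0.101   0.1265] yaw -6.68 tilt [-0.0006 -0.     -1.    ] F [ 0.31  0.63 -0.36] op 0.0037564796463500747 gf 0.0
wrist red pred [282.5996  70.5333] seen [283.2907  70.7448] [ 264   50   40   43 1297] on z [ 0.5012 -0.0011  0.058 ]
wrist blue pred [282.2472 345.6657] seen [280.6    332.8444] [274 331  15   4  45] on z [ 0.4779 -0.1877  0.058 ]
top red pred [318.5736 237.3728] seen [319.1176 237.2353] [316 233   8   9  51] on z [ 0.5012 -0.0025  0.058 ]
top blue pred [388.7498 245.5553] none
scene red pred [327.1036 195.8627] seen [326.9375 196.5   ] [323 194   9   6  32] on z [0.4989 0.0018 0.058 ]
scene blue pred [375.4942 174.0317] none
tri red [ 0.5014 -0.0016  0.0552]
to red [ 0.5008 -0.001   0.058 ] [ 0.1013  0.0002  0.0087 -0.0021  0.0047 -0.1675] blue [ 0.4778 -0.1996  0.058 ] [-0.0987  0.0008  0.0088 -0.0021  0.0047 -0.1675]
[ 1.200e-03 -1.000e-04  1.470e-02 -2.100e-03  4.700e-03 -1.675e-01]
```

View pics/w7.png

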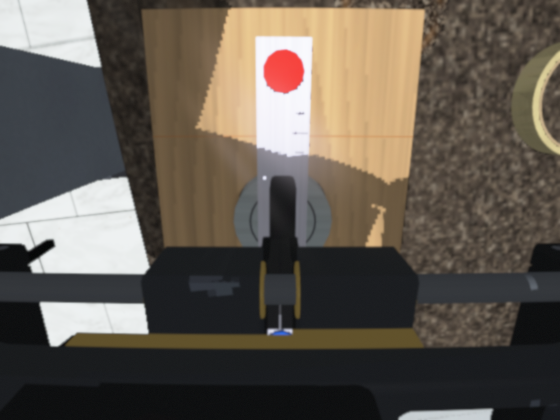

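Call:
play_rows:
  motion:
    - [[0.001,0,0.012,0,0,0],[0.001,0,0.018,0,0,0],[0.001,0,0.021,0,0,0],[0.001,0,0.022,0,0,0],[0.001,0,0.022,0,0,0],[0.001,0,0.022,0,0,0]]

```text
time_s: 24.37
position: [0.4888, -0.0998, 0.105]
tcp_rot: [[0.117, 0.993, 0.0], [0.993, -0.117, -0.0], [-0.0, 0.0, -1.0]]
force: [-0.1, -0.3, 1.0]
opening: 0.003
grasp_force: 0.0
```

Call:
play_rows:
  motion:
    - [[0,0,0.001,0,0,0],[0,0,0.001,0,0,0],[0,0,0.002,0,0,0],[0,0,0.002,0,0,0],[0,0,0.003,0,0,0],[0,0,0.003,0,0,0],[0,0,0.003,0,0,0]]

```text
time_s: 24.95
position: [0.4889, -0.0996, 0.102]
tcp_rot: [[0.116, 0.993, 0.0], [0.993, -0.116, -0.0], [-0.0, 0.0, -1.0]]
force: [0.2, -0.2, 0.7]
opening: 0.007
grasp_force: 0.4
```

Call:
play_rows:
  motion:
    - [[0,0,0.001,0,0,0],[0,0,0.001,0,0,0],[0,0,0.001,0,0,0],[0,0,0.001,0,0,0]]

```text
time_s: 25.28
position: [0.4889, -0.0996, 0.1014]
tcp_rot: [[0.116, 0.993, 0.001], [0.993, -0.116, -0.0], [-0.0, 0.001, -1.0]]
force: [-0.8, 1.3, 6.5]
opening: 0.007
grasp_force: 2.7
```

Call:
play_rows:
  motion:
    - [[0,0,0.001,0,0,0],[0,0,0.001,0,0,0],[0,0,0.001,0,0,0]]

```text
time_s: 25.53
position: [0.4889, -0.0996, 0.1005]
tcp_rot: [[0.116, 0.993, 0.001], [0.993, -0.116, -0.0], [-0.0, 0.001, -1.0]]
force: [-1.4, 0.3, 6.6]
opening: 0.004
grasp_force: 3.1
```

Call:
play_rows:
  motion:
    - [[0,0,0.001,0,0,0],[0,0,0.001,0,0,0],[0,0,0.001,0,0,0]]

```text
time_s: 25.78
position: [0.4889, -0.0996, 0.0995]
tcp_rot: [[0.116, 0.993, 0.001], [0.993, -0.116, -0.0], [-0.0, 0.001, -1.0]]
force: [-0.5, 1.0, 7.1]
opening: 0.006
grasp_force: 3.2
```

Call:
play_rows:
  motion:
    - [[0,0,0.001,0,0,0],[0,0,0.001,0,0,0],[0,0,0.001,0,0,0]]

```text
time_s: 26.03
position: [0.4889, -0.0996, 0.0985]
tcp_rot: [[0.116, 0.993, 0.001], [0.993, -0.116, -0.0], [-0.0, 0.001, -1.0]]
force: [-0.8, 1.6, 7.4]
opening: 0.005
grasp_force: 3.3
```

Disc slides at about 7 N. Continuing.

Call:
play_rows:
  motion:
    - [[0,0,0.001,0,0,0],[0,0,0.001,0,0,0],[0,0,0.001,0,0,0]]

```text
time_s: 26.28
position: [0.4889, -0.0996, 0.0975]
tcp_rot: [[0.116, 0.993, 0.001], [0.993, -0.116, -0.0], [-0.0, 0.001, -1.0]]
force: [0.4, 0.5, 6.3]
opening: 0.004
grasp_force: 3.3
```

Call:
play_rows:
  motion:
    - [[0,0,0.001,0,0,0],[0,0,0.001,0,0,0],[0,0,0.001,0,0,0]]

```text
time_s: 26.53
position: [0.4889, -0.0996, 0.0965]
tcp_rot: [[0.116, 0.993, 0.001], [0.993, -0.116, -0.0], [-0.0, 0.001, -1.0]]
force: [-1.1, 0.5, 6.7]
opening: 0.002
grasp_force: 3.3
```

Call:
play_rows:
  motion:
    - [[0,0,0.0005,0,0,0],[0,0,0.0005,0,0,0],[0,0,0.0005,0,0,0]]

```text
time_s: 26.78
position: [0.4889, -0.0996, 0.096]
tcp_rot: [[0.116, 0.993, 0.001], [0.993, -0.116, -0.0], [-0.0, 0.001, -1.0]]
force: [-1.3, 0.4, 6.8]
opening: 0.005
grasp_force: 3.5
```

Call:
play_rows:
  motion:
    - [[0,0,0.0005,0,0,0],[0,0,0.0005,0,0,0],[0,0,0.0005,0,0,0]]

```text
time_s: 27.03
position: [0.4889, -0.0996, 0.0956]
tcp_rot: [[0.116, 0.993, 0.001], [0.993, -0.116, -0.0], [-0.0, 0.001, -1.0]]
force: [-0.7, 0.5, 6.9]
opening: 0.004
grasp_force: 3.5
```

Call:
play_rows:
  motion:
    - [[0,0,0.0005,0,0,0],[0,0,0.0005,0,0,0],[0,0,0.0005,0,0,0]]

```text
time_s: 27.28
position: [0.4889, -0.0996, 0.0954]
tcp_rot: [[0.116, 0.993, 0.001], [0.993, -0.116, -0.0], [-0.0, 0.001, -1.0]]
force: [-1.6, 0.6, 10.0]
opening: 0.005
grasp_force: 4.9
```

Call:
play_rows:
  motion:
    - [[0,0,0.0005,0,0,0],[0,0,0.0005,0,0,0],[0,0,0.0005,0,0,0]]

```text
time_s: 27.53
position: [0.4889, -0.0996, 0.0954]
tcp_rot: [[0.116, 0.993, 0.001], [0.993, -0.116, -0.0], [-0.0, 0.001, -1.0]]
force: [-2.0, 0.3, 13.8]
opening: 0.009
grasp_force: 6.9
```

Call:
play_rows:
  motion:
    - [[0,0,0.0005,0,0,0],[0,0,0.0005,0,0,0],[0,0,0.0005,0,0,0]]

```text
time_s: 27.78
position: [0.4889, -0.0996, 0.0953]
tcp_rot: [[0.116, 0.993, 0.001], [0.993, -0.116, -0.001], [-0.0, 0.001, -1.0]]
force: [-3.0, 1.0, 18.0]
opening: 0.005
grasp_force: 9.0
```

Call:
play_rows:
  motion:
    - [[0,0,-0.004,0,0,0],[0,0,-0.01,0,0,0],[0,0,-0.025,0,0,0],[0,0,-0.035,0,0,0],[0,0,-0.035,0,0,0]]

```text
time_s: 28.2
position: [0.49, -0.1001, 0.1301]
tcp_rot: [[0.116, 0.993, 0.004], [0.993, -0.116, -0.002], [-0.001, 0.004, -1.0]]
force: [0.1, -0.5, -0.5]
opening: 0.007
grasp_force: 0.0
```

Call:
play_rows:
  motion:
    - [[0.025,0,0,0,0,0],[0.06,0,0,0,0,0],[0.085,0,0,0,0,0],[0.099,0,0,0,0,0],[0.099,0,0,0,0,0],[0.099,0,0,0,0,0],[0.099,0,0,0,0,0]]

```text
time_s: 28.78
position: [0.5003, -0.0017, 0.1282]
tcp_rot: [[0.116, 0.993, -0.0], [0.993, -0.116, -0.0], [-0.0, -0.0, -1.0]]
force: [-0.2, -0.6, 0.3]
opening: 0.012
grasp_force: 0.0
```

```bash
sed -i 's/-.1003,.049/-.1003,.042/' g.py; python3 g.py 8
```

```text
28.7833 pos [ 0.5003 -0.0017  0.1282] yaw -6.68 tilt [-0.0002 -0.0003 -1.    ] F [-0.2  -0.61  0.26] op 0.011795868628928613 gf 0.0
wrist red pred [281.931  220.7919] seen [282.4501 220.2332] [266 204  34  33 862] on z [ 0.5012 -0.0006  0.051 ]
wrist blue pred [281.6994 430.1608] none
top red pred [318.3243 237.5953] none
top blue pred [388.1192 245.7338] seen [388.3929 246.2321] [385 242   8   9  56] on z [ 0.4764 -0.2004  0.051 ]
scene red pred [326.99   197.7467] seen [327.  198.5] [323 196   9   6  36] on z [0.4981 0.0018 0.051 ]
scene blue pred [375.2698 175.8625] none
tri red [ 0.5011 -0.0017  0.0477]
to red [ 0.5008 -0.001   0.051 ] [ 0.0013  0.0003  0.0173 -0.0023  0.0076 -0.1733] blue [ 0.4778 -0.1996  0.051 ] [-0.1987  0.001   0.0173 -0.0023  0.0076 -0.1733]
```

Call:
play_rows:
  motion:
    - [[0.0005,0,0.02,0,0,0],[0.0005,0,0.04,0,0,0],[0.0005,0,0.051,0,0,0],[0.0005,0,0.056,0,0,0],[0.0005,0,0.056,0,0,0],[0.0005,0,0.056,0,0,0]]

```text
time_s: 29.43
position: [0.5005, -0.0013, 0.0725]
tcp_rot: [[0.117, 0.993, 0.0], [0.993, -0.117, -0.0], [-0.0, 0.0, -1.0]]
force: [-0.8, 0.2, -0.0]
opening: 0.004
grasp_force: 0.0
```

Call:
play_rows:
  motion:
    - [[0,0,0.001,0,0,0],[0,0,0.002,0,0,0],[0,0,0.003,0,0,0],[0,0,0.003,0,0,0],[0,0,0.003,0,0,0]]

```text
time_s: 29.85
position: [0.5005, -0.0007, 0.0697]
tcp_rot: [[0.116, 0.993, 0.001], [0.993, -0.116, -0.0], [-0.0, 0.001, -1.0]]
force: [0.6, 0.2, -1.0]
opening: 0.006
grasp_force: 0.0
```

Call:
play_rows:
  motion:
    - [[0,0,0.0006,0,0,0],[0,0,0.0006,0,0,0],[0,0,0.0006,0,0,0]]

```text
time_s: 30.1
position: [0.5003, -0.0007, 0.0689]
tcp_rot: [[0.116, 0.993, 0.0], [0.993, -0.116, -0.0], [-0.0, 0.0, -1.0]]
force: [-0.2, 0.4, 0.7]
opening: 0.003
grasp_force: 0.0
```

Call:
play_rows:
  motion:
    - [[0,0,0.0005,0,0,0],[0,0,0.0005,0,0,0],[0,0,0.0005,0,0,0]]

```text
time_s: 30.35
position: [0.5004, -0.0007, 0.0685]
tcp_rot: [[0.116, 0.993, 0.0], [0.993, -0.116, -0.0], [0.0, 0.0, -1.0]]
force: [-0.4, -0.4, 2.2]
opening: 0.004
grasp_force: 0.8
```

Call:
play_rows:
  motion:
    - [[0,0,0.0005,0,0,0],[0,0,0.0005,0,0,0],[0,0,0.0005,0,0,0]]

```text
time_s: 30.6
position: [0.5004, -0.0007, 0.0684]
tcp_rot: [[0.116, 0.993, 0.0], [0.993, -0.116, -0.0], [-0.0, 0.0, -1.0]]
force: [-0.5, 0.3, 5.7]
opening: 0.007
grasp_force: 3.0
```

Call:
play_rows:
  motion:
    - [[0,0,0.0004,0,0,0],[0,0,0.0004,0,0,0],[0,0,0.0004,0,0,0]]

```text
time_s: 30.85
position: [0.5004, -0.0007, 0.0684]
tcp_rot: [[0.116, 0.993, 0.001], [0.993, -0.116, -0.0], [-0.0, 0.001, -1.0]]
force: [-1.6, 0.3, 9.3]
opening: 0.008
grasp_force: 4.6
```

Call:
play_rows:
  motion:
    - [[0,0,-0.0001,0,0,0],[0,0,-0.0001,0,0,0],[0,0,-0.0001,0,0,0],[0,0,-0.0001,0,0,0]]

```text
time_s: 31.18
position: [0.5004, -0.0007, 0.0684]
tcp_rot: [[0.116, 0.993, 0.001], [0.993, -0.116, -0.0], [-0.0, 0.001, -1.0]]
force: [-1.6, -0.2, 8.9]
opening: 0.002
grasp_force: 4.2
```

Call:
play_rows:
  motion:
    - [[0,0,-0.002,0,0,0],[0,0,-0.006,0,0,0],[0,0,-0.015,0,0,0],[0,0,-0.035,0,0,0],[0,0,-0.055,0,0,0],[0,0,-0.06,0,0,0],[0,0,-0.06,0,0,0]]

```text
time_s: 31.77
position: [0.5015, -0.001, 0.1292]
tcp_rot: [[0.116, 0.993, 0.004], [0.993, -0.116, -0.001], [-0.0, 0.004, -1.0]]
force: [-1.0, -0.0, 0.2]
opening: 0.005
grasp_force: 0.0
```

Call:
play_rows:
  motion:
    - [[-0.03,0,0,0,0,0],[-0.07,0,0,0,0,0],[-0.11,0,0,0,0,0],[-0.15,0,0,0,0,0],[-0.18,0,0,0,0,0],[-0.2,0,0,0,0,0],[-0.2,0,0,0,0,0],[-0.2,0,0,0,0,0]]

```text
time_s: 32.43
position: [0.4763, -0.2, 0.1266]
tcp_rot: [[0.119, 0.993, -0.001], [0.993, -0.119, 0.001], [0.001, -0.002, -1.0]]
force: [0.1, 0.9, -0.3]
opening: 0.008
grasp_force: 0.0
```

```bash
python3 g.py 9
```

```text
32.4333 pos [ 0.4763 -0.2     0.1266] yaw -6.85 tilt [-0.0015  0.0014 -1.    ] F [ 0.12  0.86 -0.3 ] op 0.00790053236784886 gf 0.0
wrist red pred [ 283.2351 -110.2101] none
wrist blue pred [283.6616 222.0471] seen [281.5212 220.8671] [265 205  34  33 873] on z [ 0.4764 -0.1986  0.051 ]
top red pred [318.3243 237.5953] seen [318.6346 237.5   ] [315 234   8   8  52] on z [ 0.501  -0.0019  0.051 ]
top blue pred [388.1192 245.7338] none
scene red pred [326.99   197.7467] seen [327.     198.2727] [323 196   9   5  33] on z [0.4989 0.001  0.051 ]
scene blue pred [375.2698 175.8625] none
tri red [ 0.5014 -0.0021  0.0481]
to red [ 0.5008 -0.001   0.051 ] [ 0.1982  0.0015  0.0162 -0.1111 -0.0766 -0.0171] blue [ 0.4778 -0.1996  0.051 ] [-0.0018  0.0017  0.016  -0.1111 -0.0766 -0.0171]
```

Call:
play_rows:
  motion:
    - [[0,0,0.02,0,0,0],[0,0,0.04,0,0,0],[0,0,0.05,0,0,0],[0,0,0.054,0,0,0],[0,0,0.054,0,0,0],[0,0,0.054,0,0,0]]

```text
time_s: 33.08
position: [0.4773, -0.1989, 0.0738]
tcp_rot: [[0.116, 0.993, 0.0], [0.993, -0.116, 0.0], [0.0, 0.0, -1.0]]
force: [0.7, -0.7, 0.9]
opening: 0.005
grasp_force: 0.0
```

Call:
play_rows:
  motion:
    - [[0,0,0.001,0,0,0],[0,0,0.002,0,0,0],[0,0,0.003,0,0,0],[0,0,0.004,0,0,0],[0,0,0.004,0,0,0],[0,0,0.004,0,0,0]]

```text
time_s: 33.58
position: [0.477, -0.1995, 0.0696]
tcp_rot: [[0.117, 0.993, 0.0], [0.993, -0.117, -0.0], [-0.0, 0.0, -1.0]]
force: [1.0, -0.7, 0.5]
opening: 0.002
grasp_force: 0.0
```

Call:
play_rows:
  motion:
    - [[0,0,0.0005,0,0,0],[0,0,0.0005,0,0,0],[0,0,0.0005,0,0,0]]

```text
time_s: 33.83
position: [0.477, -0.1994, 0.069]
tcp_rot: [[0.117, 0.993, -0.0], [0.993, -0.117, 0.0], [0.0, -0.0, -1.0]]
force: [-0.9, -0.6, -0.6]
opening: 0.008
grasp_force: 0.0
```

Call:
play_rows:
  motion:
    - [[0,0,0.0005,0,0,0],[0,0,0.0005,0,0,0],[0,0,0.0005,0,0,0]]

```text
time_s: 34.08
position: [0.477, -0.1994, 0.0685]
tcp_rot: [[0.116, 0.993, -0.0], [0.993, -0.116, 0.0], [0.0, -0.0, -1.0]]
force: [-0.3, 0.5, 0.1]
opening: 0.003
grasp_force: 0.0
```

Call:
play_rows:
  motion:
    - [[0,0,0.0005,0,0,0],[0,0,0.0005,0,0,0],[0,0,0.0005,0,0,0]]

```text
time_s: 34.33
position: [0.477, -0.1994, 0.0684]
tcp_rot: [[0.116, 0.993, 0.0], [0.993, -0.116, -0.0], [-0.0, 0.0, -1.0]]
force: [-0.9, -0.4, 4.6]
opening: 0.004
grasp_force: 2.4
```

Call:
play_rows:
  motion:
    - [[0,0,0.0003,0,0,0],[0,0,0.0003,0,0,0],[0,0,0.0003,0,0,0],[0,0,0.0003,0,0,0]]

```text
time_s: 34.67
position: [0.4771, -0.1994, 0.0684]
tcp_rot: [[0.116, 0.993, 0.0], [0.993, -0.116, -0.0], [-0.0, 0.0, -1.0]]
force: [-1.6, 0.5, 7.7]
opening: 0.009
grasp_force: 3.7
```

Call:
play_rows:
  motion:
    - [[0,0,0.0001,0,0,0],[0,0,0.0001,0,0,0],[0,0,0.0001,0,0,0],[0,0,0.0001,0,0,0]]

```text
time_s: 35.0
position: [0.477, -0.1994, 0.0684]
tcp_rot: [[0.116, 0.993, 0.0], [0.993, -0.116, -0.0], [-0.0, 0.0, -1.0]]
force: [-1.6, 1.4, 8.0]
opening: 0.003
grasp_force: 4.1
```

Call:
play_rows:
  motion:
    - [[0,0,-0.002,0,0,0],[0,0,-0.006,0,0,0],[0,0,-0.02,0,0,0],[0,0,-0.05,0,0,0],[0,0,-0.085,0,0,0],[0,0,-0.11,0,0,0],[0,0,-0.12,0,0,0],[0,0,-0.12,0,0,0]]

```text
time_s: 35.67
position: [0.4785, -0.2003, 0.19]
tcp_rot: [[0.116, 0.993, 0.005], [0.993, -0.116, -0.003], [-0.003, 0.005, -1.0]]
force: [-0.7, -0.6, 0.2]
opening: 0.002
grasp_force: 0.0
```

```bash
python3 g.py 10; python3 - <<'E'
import cv2,numpy as np
cv2.imwrite('pics/fin.png',np.vstack([cv2.resize(cv2.imread('pics/'+f)[y:y+150,x:x+240],None,fx=2,fy=2,interpolation=cv2.INTER_CUBIC) for f,x,y in(('t10.png',230,170),('s10.png',260,120))]))
E
```

```text
35.6667 pos [ 0.4785 -0.2003  0.19  ] yaw -6.68 tilt [ 0.005  -0.0034 -1.    ] F [-0.66 -0.63  0.19] op 0.0020341751055674906 gf 0.0
wrist red pred [279.0801 -58.2902] none
wrist blue pred [279.4139 198.3885] seen [277.6113 197.4415] [265 185  26  26 530] on z [ 0.4763 -0.1986  0.051 ]
top red pred [318.3243 237.5953] seen [318.6863 237.5686] [315 234   8   8  51] on z [ 0.5008 -0.002   0.051 ]
top blue pred [388.1192 245.7338] seen [388.4643 246.2679] [385 242   8   9  56] on z [ 0.4763 -0.2006  0.051 ]
scene red pred [326.99   197.7467] seen [327.     198.2727] [323 196   9   5  33] on z [0.4989 0.001  0.051 ]
scene blue pred [375.2698 175.8625] none
tri blue [ 0.4763 -0.1999  0.0498]
tri red [ 0.5013 -0.0021  0.0482]
to red [ 0.5008 -0.001   0.051 ] [ 0.1992  0.0016  0.0756 -0.1451 -0.0797 -0.092 ] blue [ 0.4778 -0.1996  0.051 ] [-0.0008  0.002   0.0753 -0.1451 -0.0797 -0.092 ]
```

View pics/fin.png

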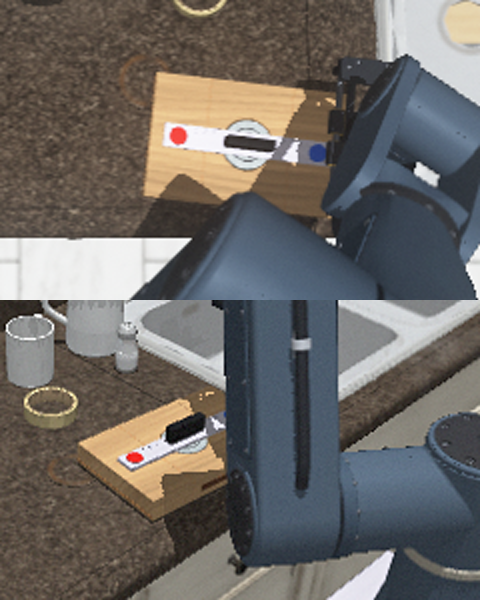

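The bar lies level and centred over the disc: red is at (319,238) and blue at (388,246) in the top view. The arm is clear of everything.

```bash
python3 -c "
from rig import bot
print(bot.hand_in())"
```

```text
the job is handed in; nothing more can be done
None
```

The job is handed in at about 36 s. The bar rocked roughly 5 mm at each end before pressing; the disc was then pressed until the bar stopped on the wood (18 N at most). Pressed again with 8–9 N, both ends stopped at the same height with no rocking, and the bar is left lying there, level.

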